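# Clear the length-stop jig, draw its leg to the mark and squeeze the cam lever shut

## Robot

A 6-joint arm with a two-finger parallel gripper is mounted at the origin on a cart in front of the work surface, level with it; the furniture and walls round the work are solid. World frame = base frame: x ahead of the robot, y to its left, z up, the work surface at z = 0. Lengths are in mm, angles in degrees, forces in N, time in s.
With the tool pointing down it reaches from about 425 to 925 mm from the base axis. Payload 12.5 kg.
Tool frame: the origin (TCP) lies between the finger pads; the fingertips stand 25 mm ahead of it and the grasp point (between the pads) lies 6 mm ahead of it; z points along the fingers, y is the line along which they close (so a half turn about z gives the same grasp; the last joint's range is limited). The gripper opens to 85 mm and grips with 20 to 120 N. Pads are 22 mm wide; open, the fingers measure 114 mm over their backs; the gripper's body (76 mm by 85 mm) begins 54 mm behind the grasp point. The pads swing forward as they close: fully open they stand 13 mm farther back than shut.
Start: joints at [66.658, 28.126, 89.318, -0, 62.55, -6.05], TCP at [185.756, 596.772, 256.327] pointing down, gripper open.
Joint ranges: [-177.58, 177.58], [-47.91, 125.51], [2.72, 160], [-65.01, 245.01], [3.68, 167.84], [-153.87, 153.87]. Speed limits (degrees/s): [127.2, 127.2, 159.86, 180, 180, 180].

## Interface

Orientations are given as [roll, pitch, yaw] about the fixed x, y, z axes, in that order (R = Rz(yaw) Ry(pitch) Rx(roll)).
In Python, from rig import manip gives the robot as it stands. The module is installed in compiled form; this text tells all that it offers.
- The arm moves only by the tool move_arm, never from a script. Its argument "series" is a list of rows, each an object of numbers: "ax", "ay", "az": the turn, a rotation vector about the world's x, y, z scaled (see below); "dx", "dy", "dz": the shift along the world's x, y, z scaled (see below); "fingers": the closure, from -1 (fully open) to 1 (shut), so that 0 is half open. A call has 1 to 20 rows; each row is the pose to reach, as a shift and turn from the pose commanded when the call began; what a row does not reach only later rows make up. The controller multiplies each number of a shift by 150 mm and each number of a turn by 45 degrees. A row lasts 1/12 s, in which the tool goes at most 41.7 mm and 7.16 degrees, less where a joint would pass 70% of its speed; a pose out of reach is approached as far as the arm can. A call with a number of a shift or a turn outside -1 to 1 is refused whole. A call with a gripper value outside its range is refused whole. The fingers move at their own pace and stop on an object; "grip_force" is the grip in N (left out, the last holds). Time passes only in rows, so rows that repeat a pose let the fingers close. It gives the time, the measured TCP pose, the force, the opening and the grip force at its end, in the units of the state.
- manip.read_state(): the state, without advancing time (a new reading comes with each control period).
- manip.capture(name): name is "scene" or "top" or "wrist"; returns a dict with "pixels" (384x512x3 uint8, red, green, blue), "camera_matrix" (3x3 intrinsics, pixels), "distortion" ([k1, k2, p1, p2, k3] as OpenCV has them; the pictures are not rectified), "rvec" (rotation vector, rad) and "tvec" (3), from world to camera coordinates, as OpenCV has them; the wrist camera has in their place "mount" (4x4, takes a point from camera to tool coordinates, whose origin is the TCP and whose axes are the flange's). Camera axes: x right, y down, z forward; pixel columns grow to the right and rows downward; lengths in mm; the calibration is good to about 2 mm. A picture is of the moment at which its call begins: read the wrist's pose just before it. There is no depth.
- manip.job_done(): hands the job in; it is judged then, once.
The state is a dict: "time": time; "joints": joint angles; "dq": joint speeds; "effort": joint torques, N m; "tool_pos": TCP position; "eef_rot": TCP orientation; "force": force on the tool from outside, world axes, zero at the start; "torque": the same for the moment, N m; "finger_gap": finger opening in mm; "finger_force": force on a finger pad.
Only numpy, scipy, OpenCV 4.12 (cv2) and the standard library are available. Lean on these libraries where they do the work, as an engineer would, in place of code of your own. Each camera call takes 0.05 s, during which the arm holds its last target. There are 200 camera calls.

## Task

Take the comb-shaped wooden offcut and use it to sweep the three wood chips off the plywood plate of the length-stop jig onto the bench, then stand the offcut back down on the bench. Next, with the cam lever still open, draw the sprung sliding leg out towards you by its cross-handle until its cursor is level with the rider's pointer on the scale, and holding it there squeeze the cam lever fully shut against the fixed grip. Finish while still holding: lever squeezed shut and leg at the mark; leave the rider and the things lying round about where they are.

Things in the scene. Friction and masses are not known exactly. Their poses are not given: they have to be found in the camera images.
- plate_mid (a point): Centre of the top face of the jig's plywood plate, 16 mm above the bench; the jig is fixed. Axes (all jig parts): x away from the robot along the leg's slide, y left, z up. Plate: x -102.5..102.5, y -92.5..92.5 mm from here, no rim; x below 0 is bare but for the scale rail on the left edge (y over 74 mm, with rider 8 mm high). The leg slides on the line y = -32.5 mm.
- block_mid (a point): Comb-shaped wooden offcut (finger-joint test piece), 50 x 100 x 45 mm (x, y, z), 0.1 kg, loose on the bench, teeth up. This point is its centre, 22.5 mm above its flat underside; its y axis runs along its 100 mm length; the 50 mm width (x) is the width to grasp, from above.
- sweep_block: The same offcut as a solid body; origin at the centre of its underside.
- chip_1_mid (a point): Wood chip 18 x 11 x 7 mm, 12 g, lying loose on the plate in front of the cross-handle; this point is its centre. The chips lie within x -75..-10 mm, y -63..-20 mm (of the centres) in the axes of plate_mid.
- chip_2_mid (a point): Second wood chip, same size; its centre.
- chip_3_mid (a point): Third wood chip, same size; its centre.
- leg (a joint): Draw-out of the sliding leg in m: 0 fully in (it starts there), up to 0.075, growing as the leg is drawn towards the robot. A spring pulls it back in with 2.5 N at 0 and about 4.4 N at 0.075: let go, it slides home.
- grip_point (a point): Where to hold the leg: midway between fixed grip and shut lever grip, 34 mm above the plate (50 mm above the bench); moves with the leg; axes as plate_mid. Fingers go down here, one outside each grip (clear to 26 mm below this point), and squeeze along y: 28 mm over both grips when shut. A steel sleeve stands from x = +43 mm on, 2 mm above this point.
- handle_mid (a point): Middle of the leg's cross-handle: steel rod of 12 mm diameter along y, 116 mm long, 20 mm nearer the robot than grip_point and 54 mm above the bench; moves with the leg. Fingers reaching down behind it (its +x side) pull the leg towards the robot. Between rod and sleeve there are 57 mm along x.
- cursor_tip (a point): Left tip of the leg's thin steel cursor arm, which runs under the cross-handle at most 7 mm above the plate; the tip is 96 mm left of the leg's slide line, 5.5 mm above the plate, and moves with the leg; axes as plate_mid.
- mark_tip (a point): Tip of the pointer of the rider (dark steel clip 14 x 16 mm) on the scale rail, the length mark: the leg is at length when cursor_tip and this point have the same x in the axes of plate_mid. It lies 30 to 60 mm nearer the robot than the cursor at the start. The rider is stiff (10 N) and must not be shifted.
- cam_lever (a joint): Cam lever on the leg, rad: 0 open (spring keeps it there), 0.32 fully shut; turned by squeezing its wooden grip towards the fixed grip. The spring asks about 4 N at the grip when shut and opens the lever when let go.
- lever_grip: Wooden grip plate of the cam lever, 42 x 10 x 38 mm, left of grip_point. Shut, it spans x -12..+30, y +4..+14 mm from grip_point. Open, it is splayed about its pivot at x +35, y +9: its outer face is then at y about +26 beside grip_point, +30 at its free end near the cross-handle. This body's origin is at the pivot, 29 mm above the bench.
- fixed_grip: Wooden fixed grip plate of the leg, 42 x 10 x 38 mm, right of the lever: x -12..+30, y -14..-4, z -20..+18 mm from grip_point. (This body's own origin is not at its middle: use grip_point.)
- spacer_ring: Bystander: flat spacer ring, 66 mm across, 10 mm high, on the bench left of the jig's near end.
- spanner: Bystander: open-end spanner 165 mm long, 8 mm high, on the bench right of the jig.
- wedge: Bystander: wooden wedge 28 x 110 x 18 mm, on the bench left of the jig's far end.
Not all that is in view belongs to the job. Leave any green or purple look-alike of the sweep_block alone.

How it is judged:
By the outcome, as a careful person would: the job done as asked, in the order asked, and still so for the second after the job is handed in, while the arm keeps its last pose, push and grip.
It also fails if it takes over 69 s, if anything falls off the work surface, if the arm or the gripper's body presses on something with over 40 N, if the wrist force passes 120 N, or if a joint passes its speed limit or range.

## Working session

There is one attempt and no reset: what is moved stays moved. The work goes in short steps, Python scripts to look and compute and a tool call to move; the robot and the scene stay as the last step left them, time stands still between calls to the robot, and variables do not carry over. Pictures are saved under pics/ and viewed, at most 10 in all, crops included, and the job is handed in when it is done.

Besides the shell and the picture viewer there is one more tool, called after "Call:" as name(argument=value, ...) on one line, values as JSON. move_arm: Moves the arm, as the interface text tells. Shifts and turns lie within -1 to 1; 1 stands for 150 mm of shift or 45 degrees of turn. Its arguments: {"type":"object","properties":{"series":{"type":"array","items":{"type":"object","properties":{"ax":{"type":"number","minimum":-1,"maximum":1},"ay":{"type":"number","minimum":-1,"maximum":1},"az":{"type":"number","minimum":-1,"maximum":1},"dx":{"type":"number","minimum":-1,"maximum":1},"dy":{"type":"number","minimum":-1,"maximum":1},"dz":{"type":"number","minimum":-1,"maximum":1},"fingers":{"type":"number"}}}},"grip_force":{"type":"number"}},"required":["series"]}

```bash
mkdir -p pics
cat > h.py <<'E'
import numpy as np, cv2
from rig import manip
from scipy.spatial.transform import Rotation as R
def cam(n):
    s=manip.read_state(); c=manip.capture(n)
    if 'mount' in c:
        T=np.eye(4); T[:3,:3]=R.from_euler('xyz',s['eef_rot'],degrees=True).as_matrix(); T[:3,3]=s['tool_pos']
        M=T@np.array(c['mount']); c['Rwc']=M[:3,:3]; c['C']=M[:3,3]
    else:
        r=cv2.Rodrigues(np.array(c['rvec'],float))[0]; c['Rwc']=r.T; c['C']=-r.T@np.array(c['tvec'],float).ravel()
    return c
def ray(c,uv,z):
    p=cv2.undistortPoints(np.array(uv,float).reshape(-1,1,2),np.array(c['camera_matrix'],float),np.array(c['distortion'],float)).reshape(-1,2)
    d=np.c_[p,np.ones(len(p))]@c['Rwc'].T
    return c['C']+d*((z-c['C'][2])/d[:,2])[:,None]
def proj(c,P):
    r=c['Rwc'].T; t=-r@c['C']
    return cv2.projectPoints(np.array(P,float).reshape(-1,1,3),cv2.Rodrigues(r)[0],t,np.array(c['camera_matrix'],float),np.array(c['distortion'],float))[0].reshape(-1,2)
def save(c,n,box=None,s=1):
    im=c['pixels'][:,:,::-1]
    if box: im=im[box[1]:box[3],box[0]:box[2]]
    cv2.imwrite('pics/'+n,cv2.resize(im,None,fx=s,fy=s,interpolation=cv2.INTER_CUBIC))
E
python3 - <<'E'
from h import *
import pickle
a=cam('scene');b=cam('top')
pickle.dump((a,b),open('ab.pkl','wb'))
save(a,'s0.png',None,1.5);save(b,'t0.png',None,1.5)
print(a['C'],b['C'],manip.read_state())
E
```

```text
[-280.78460615 -618.13295006  859.7133208 ] [ 255.6015941     3.09035394 1385.89234833] {'time': 0.1, 'joints': array([ 6.66598046e+01,  2.81637381e+01,  8.93466795e+01,  2.25866403e-04,
        6.25501640e+01, -6.04979104e+00]), 'dq': array([-0.06760726, -0.04759429, -0.17931019,  0.06687674, -0.21960149,
       -0.00352641]), 'effort': array([ 2.75522456e-03, -6.19447160e+01, -2.62026161e+01, -5.43037606e-05,
        2.91353208e-03, -4.76475606e-06]), 'tool_pos': array([185.66073544, 596.60474446, 255.75287647]), 'eef_rot': array([-1.79939777e+02, -6.58407000e-03,  1.62709488e+02]), 'force': array([-0.20387   , -0.09933895,  0.11383894]), 'torque': array([-0.0272014 , -0.03633614,  0.02268107]), 'finger_force': 0.0, 'finger_gap': 85.31841750728032}
```

View pics/s0.png

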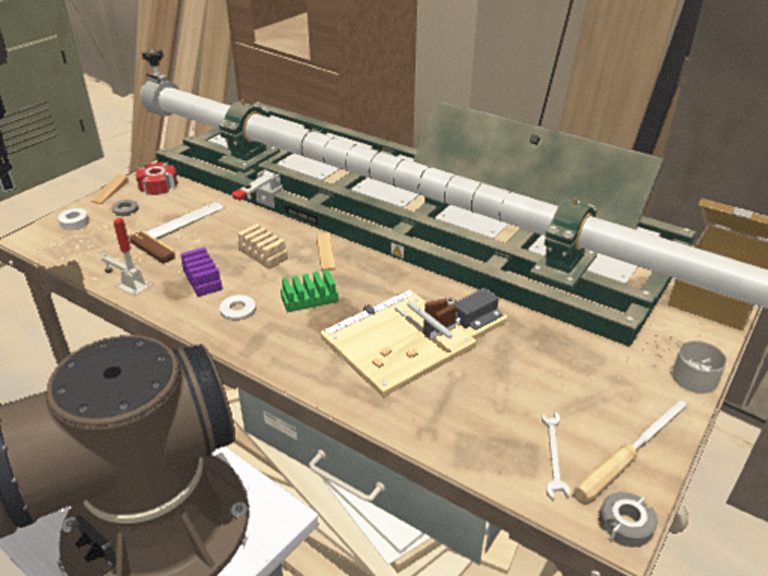

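View pics/t0.png

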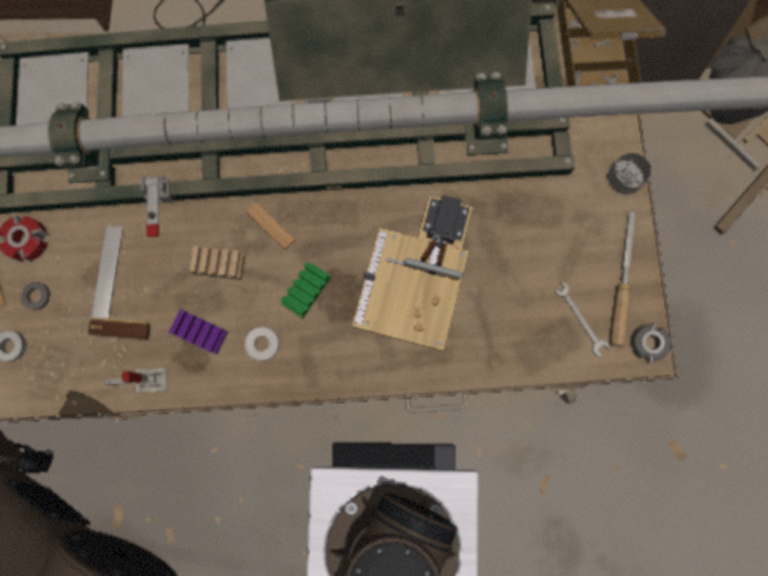

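The scene picture shows three candidate combs, given here in 1.5x top pixels: natural wood (217,262), green (306,290) and purple (198,332). I choose the natural wood one. The jig plate's corners are about (381,230), (357,325), (442,348) and (467,250), with the chips at (435,300), (418,313) and (418,327).

Run:
```python
from h import *
import pickle
a,b=pickle.load(open('ab.pkl','rb'))
k=np.array
c=ray(b,k([[381,230],[357,325],[442,348],[467,250]])/1.5,16);print('plate\n',c.round(1))
# comb mask: bright wood in crop
for nm,cm,(x0,y0,x1,y1) in(('top',b,(120,155,170,195)),):
    im=cm['pixels'][y0:y1,x0:x1]; g=cv2.cvtColor(im,cv2.COLOR_RGB2HSV)
    med=np.median(im.reshape(-1,3),0); 
    m=(im.astype(int).sum(2)>med.sum()+45).astype(np.uint8)
    m=cv2.morphologyEx(m,cv2.MORPH_CLOSE,np.ones((5,5)))
    cs=max(cv2.findContours(m,0,2)[0],key=cv2.contourArea)
    bx=cv2.boxPoints(cv2.minAreaRect(cs))+[x0,y0]
    P=ray(cm,bx,45);print('comb',bx*1.5,P.round(1),P.mean(0).round(1),np.linalg.norm(P[1]-P[0]),np.linalg.norm(P[2]-P[1]))
print('chips',ray(b,k([[435,300],[418,313],[418,327]])/1.5,20).round(1))
print('others green,purple,ring,wedge,spanner',ray(b,k([[306,290],[198,332],[262,343],[270,225],[563,290],[602,350]])/1.5,10).round())
save(b,'t1.png',(110,135,330,240),3.6)
```

```text
plate
 [[ 611.5   33.7   16. ]
 [ 420.1   75.9   16. ]
 [ 378.9  -89.6   16. ]
 [ 574.1 -137.7   16. ]]
comb [[189.40685034 269.88493252]
 [191.97123098 245.5232892 ]
 [236.47808075 250.20821857]
 [233.9137001  274.56986046]] [[517.  404.1  45. ]
 [565.7 402.7  45. ]
 [558.  314.1  45. ]
 [509.5 316.1  45. ]] [537.6 359.3  45. ] 48.738204971328834 88.92889431000069
chips [[471.8 -75.   20. ]
 [445.6 -42.2  20. ]
 [418.2 -42.6  20. ]]
others green,purple,ring,wedge,spanner [[ 488.  179.   10.]
 [ 400.  388.   10.]
 [ 381.  261.   10.]
 [ 619.  258.   10.]
 [ 498. -328.   10.]
 [ 381. -402.   10.]]
```

View pics/t1.png

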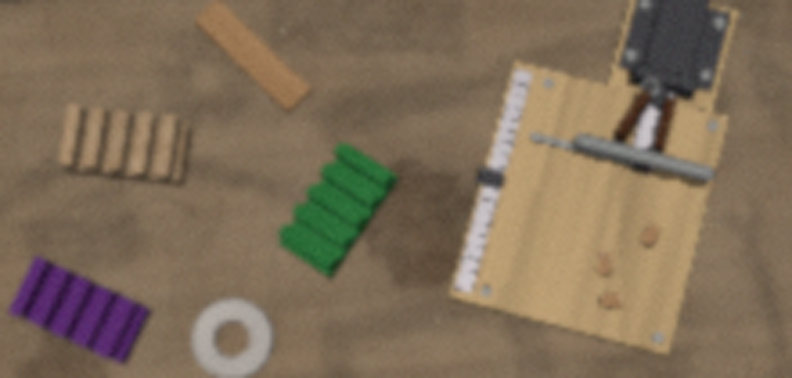

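The crop shows the natural comb at crop (125,143), with the teeth running across its width. It is distinct from the green comb at (338,210) and the purple one at (80,310). Moving above the natural comb.

Call:
move_arm(series=[{"dx":0.2,"dy":-0.13,"az":-0.15},{"dx":0.4,"dy":-0.27,"az":-0.3},{"dx":0.6,"dy":-0.4,"az":-0.45},{"dx":0.78,"dy":-0.53,"az":-0.57}])

```text
schema error: expected keys ax, ay, az, dx, dy, dz, fingers
```

Call:
move_arm(series=[{"dx":0.2,"dy":-0.13,"az":-0.15},{"dx":0.4,"dy":-0.27,"az":-0.3},{"dx":0.6,"dy":-0.4,"az":-0.45},{"dx":0.78,"dy":-0.53,"az":-0.57}])

```text
schema error: expected keys ax, ay, az, dx, dy, dz, fingers
```

Call:
move_arm(series=[{"dx":0.2,"dy":-0.13,"az":-0.15},{"dx":0.4,"dy":-0.27,"az":-0.3},{"dx":0.6,"dy":-0.4,"az":-0.45},{"dx":0.78,"dy":-0.53,"az":-0.57},{"dx":0.78,"dy":-0.53,"az":-0.57},{"dx":0.78,"dy":-0.53,"az":-0.57}])

```text
schema error: expected keys ax, ay, az, dx, dy, dz, fingers
```

Run:
```python
from h import *
import pickle
w=cam('wrist');pickle.dump(w,open('w.pkl','wb'));save(w,'w1.png',None,1.2)
s=manip.read_state();print(s['tool_pos'],s['eef_rot'],s['time'],s['force'],w['C'])
```

```text
[185.70084629 596.63946359 255.87575222] [-1.79954885e+02 -5.20382401e-03  1.62705620e+02] 0.15 [-0.23855211 -0.07586459  1.34835651] [118.7423346  618.29362382 373.37295546]
```

View pics/w1.png

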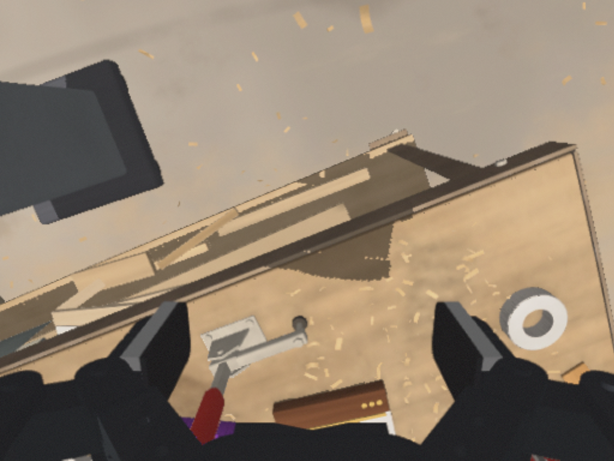

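All seven keys are needed in every row, and the arm has not moved. The view shows bench clutter only.

Call:
move_arm(series=[{"dx":0.2,"dy":-0.13,"dz":0,"ax":0,"ay":0,"az":-0.15,"fingers":-1},{"dx":0.4,"dy":-0.27,"dz":0,"ax":0,"ay":0,"az":-0.3,"fingers":-1},{"dx":0.6,"dy":-0.4,"dz":0,"ax":0,"ay":0,"az":-0.45,"fingers":-1},{"dx":0.78,"dy":-0.53,"dz":0,"ax":0,"ay":0,"az":-0.57,"fingers":-1}])

```text
time: 0.48
tool_pos: [304.0, 516.2, 256.1]
eef_rot: [-180.0, 0.0, 136.7]
force: [0.6, 0.4, 0.4]
finger_gap: 85.6
finger_force: 0.0
```

Call:
move_arm(series=[{"dx":0.2,"dy":-0.13,"dz":0,"ax":0,"ay":0,"az":-0.15,"fingers":-1},{"dx":0.4,"dy":-0.27,"dz":0,"ax":0,"ay":0,"az":-0.3,"fingers":-1},{"dx":0.6,"dy":-0.4,"dz":0,"ax":0,"ay":0,"az":-0.45,"fingers":-1},{"dx":0.78,"dy":-0.53,"dz":0,"ax":0,"ay":0,"az":-0.57,"fingers":-1}])

```text
time: 0.82
tool_pos: [421.3, 436.5, 256.2]
eef_rot: [-180.0, 0.0, 111.0]
force: [0.4, -0.7, -0.6]
finger_gap: 85.5
finger_force: 0.0
```

Call:
move_arm(series=[{"dx":0.2,"dy":-0.13,"dz":0,"ax":0,"ay":0,"az":-0.15,"fingers":-1},{"dx":0.4,"dy":-0.27,"dz":0,"ax":0,"ay":0,"az":-0.3,"fingers":-1},{"dx":0.6,"dy":-0.4,"dz":0,"ax":0,"ay":0,"az":-0.45,"fingers":-1},{"dx":0.78,"dy":-0.53,"dz":0,"ax":0,"ay":0,"az":-0.57,"fingers":-1},{"dx":0.78,"dy":-0.53,"dz":0,"ax":0,"ay":0,"az":-0.57,"fingers":-1},{"dx":0.78,"dy":-0.53,"dz":0,"ax":0,"ay":0,"az":-0.57,"fingers":-1}])

```text
time: 1.32
tool_pos: [537.9, 357.0, 255.7]
eef_rot: [-180.0, 0.0, 85.6]
force: [-0.4, 0.8, 0.2]
finger_gap: 85.5
finger_force: 0.0
```

```bash
cat > comb.py <<'E'
from h import *
def comb(w,zt=45,seed=(537,355)):
    # corners of the top outline, brightest wood against bench
    im=cv2.GaussianBlur(w['pixels'],(3,3),0).astype(int)
    u=proj(w,[[*seed,zt]])[0]; return u
E
python3 - <<'E'
from h import *
import pickle
w=cam('wrist');pickle.dump(w,open('w.pkl','wb'));save(w,'w2.png',None,1.5)
s=manip.read_state();print(s['tool_pos'],s['eef_rot'],s['time'],s['force'],w['C'],proj(w,[[537,355,45]])*1.5)
E
```

```text
[536.81241821 357.84355453 255.83754576] [-1.79950195e+02  2.34079329e-02  8.57414373e+01] 1.3667 [ 0.43526567  0.12591354 -0.85604338] [543.3455009  427.71623827 373.23618003] [[387.52206559 260.06829442]]
```

View pics/w2.png

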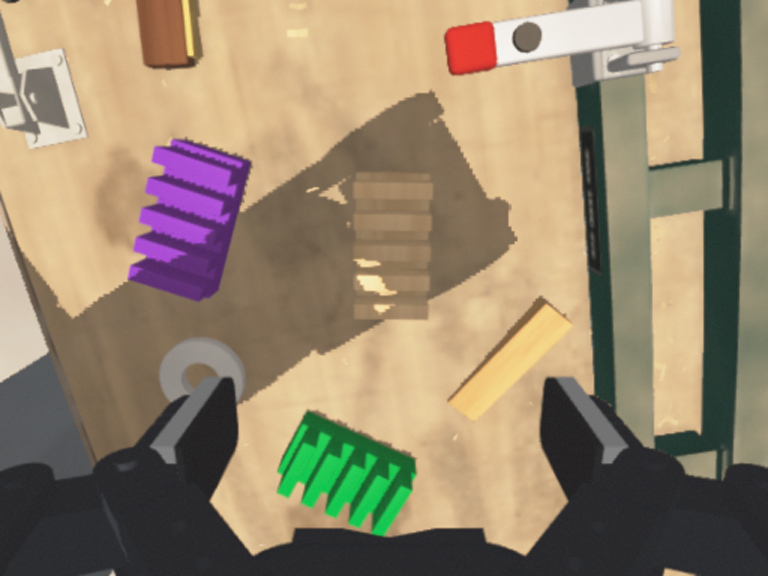

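The wrist view shows the comb at (354..431, 178..319), nearly axis-aligned. The purple comb is at left, the green one below and the wedge at right.

Run:
```python
from h import *
import pickle
w=pickle.load(open('w.pkl','rb'))
P=ray(w,np.array([[354,181],[432,181],[428,319],[354,319]])/1.5,45);print(P.round(1),P.mean(0).round(1))
d=P[0]-P[3];print(np.linalg.norm(d),np.linalg.norm(P[1]-P[0]),np.degrees(np.arctan2(d[1],d[0]))-90)
d=P[1]-P[2];print(np.degrees(np.arctan2(d[1],d[0]))-90)
```

```text
[[520.  406.9  45. ]
 [568.5 403.3  45. ]
 [561.  312.6  45. ]
 [511.5 316.4  45. ]] [540.3 359.8  45. ]
90.9801201346759 48.67796402783671 -5.388411135920975
-4.742107381923589
```

Call:
move_arm(series=[{"dx":0.02,"dy":0.01,"dz":-0.26,"ax":0,"ay":0,"az":-0.015,"fingers":-1},{"dx":0.02,"dy":0.01,"dz":-0.52,"ax":0,"ay":0,"az":-0.015,"fingers":-1},{"dx":0.02,"dy":0.01,"dz":-0.78,"ax":0,"ay":0,"az":-0.015,"fingers":-1},{"dx":0.02,"dy":0.01,"dz":-1,"ax":0,"ay":0,"az":-0.015,"fingers":-1}])

```text
time: 1.7
tool_pos: [538.0, 360.5, 104.3]
eef_rot: [-180.0, 0.0, 85.2]
force: [0.4, -0.0, 0.6]
finger_gap: 85.6
finger_force: 0.0
```

Call:
move_arm(grip_force=40, series=[{"dx":0,"dy":0,"dz":-0.15,"ax":0,"ay":0,"az":0,"fingers":-1},{"dx":0,"dy":0,"dz":-0.3,"ax":0,"ay":0,"az":0,"fingers":-1},{"dx":0,"dy":0,"dz":-0.467,"ax":0,"ay":0,"az":0,"fingers":-1},{"dx":0,"dy":0,"dz":-0.467,"ax":0,"ay":0,"az":0,"fingers":-1},{"dx":0,"dy":0,"dz":-0.467,"ax":0,"ay":0,"az":0,"fingers":1},{"dx":0,"dy":0,"dz":-0.467,"ax":0,"ay":0,"az":0,"fingers":1},{"dx":0,"dy":0,"dz":-0.467,"ax":0,"ay":0,"az":0,"fingers":1},{"dx":0,"dy":0,"dz":-0.467,"ax":0,"ay":0,"az":0,"fingers":1},{"dx":0,"dy":0,"dz":-0.467,"ax":0,"ay":0,"az":0,"fingers":1},{"dx":0,"dy":0,"dz":-0.467,"ax":0,"ay":0,"az":0,"fingers":1}])

```text
time: 2.53
tool_pos: [540.3, 360.4, 38.3]
eef_rot: [179.9, -0.1, 85.1]
force: [-1.3, 2.3, 7.1]
finger_gap: 49.1
finger_force: 42.3
```

Call:
move_arm(series=[{"dx":0,"dy":0,"dz":0.25,"ax":0,"ay":0,"az":0,"fingers":1},{"dx":0,"dy":0,"dz":0.5,"ax":0,"ay":0,"az":0,"fingers":1},{"dx":0,"dy":-0.2,"dz":0.65,"ax":0,"ay":0,"az":0.12,"fingers":1},{"dx":0.03,"dy":-0.4,"dz":0.8,"ax":0,"ay":0,"az":0.27,"fingers":1},{"dx":0.05,"dy":-0.6,"dz":0.9,"ax":0,"ay":0,"az":0.42,"fingers":1},{"dx":0.05,"dy":-0.85,"dz":1,"ax":0,"ay":0,"az":0.57,"fingers":1}])

```text
time: 3.03
tool_pos: [547.5, 231.8, 188.6]
eef_rot: [179.8, 0.0, 111.1]
force: [0.7, 0.8, -1.6]
finger_gap: 49.2
finger_force: 42.6
```

Call:
move_arm(series=[{"dx":0,"dy":-0.25,"dz":0.1,"ax":0,"ay":0,"az":0.15,"fingers":1},{"dx":0,"dy":-0.5,"dz":0.2,"ax":0,"ay":0,"az":0.3,"fingers":1},{"dx":0.03,"dy":-0.75,"dz":0.3,"ax":0,"ay":0,"az":0.45,"fingers":1},{"dx":0.05,"dy":-1,"dz":0.4,"ax":0,"ay":0,"az":0.6,"fingers":1}])

```text
time: 3.37
tool_pos: [554.4, 81.2, 247.9]
eef_rot: [179.9, 0.1, 137.9]
force: [0.7, 0.3, -1.5]
finger_gap: 49.2
finger_force: 42.6
```

Call:
move_arm(series=[{"dx":0,"dy":-0.25,"dz":0,"ax":0,"ay":0,"az":0.15,"fingers":1},{"dx":0,"dy":-0.5,"dz":0,"ax":0,"ay":0,"az":0.3,"fingers":1},{"dx":0.02,"dy":-0.75,"dz":0,"ax":0,"ay":0,"az":0.45,"fingers":1},{"dx":0.04,"dy":-0.77,"dz":0,"ax":0,"ay":0,"az":0.66,"fingers":1},{"dx":0.04,"dy":-0.77,"dz":0,"ax":0,"ay":0,"az":0.66,"fingers":1},{"dx":0.04,"dy":-0.77,"dz":0,"ax":0,"ay":0,"az":0.66,"fingers":1}])

```text
time: 3.87
tool_pos: [560.6, -33.4, 246.8]
eef_rot: [180.0, 0.1, 167.3]
force: [-0.3, -0.5, -0.4]
finger_gap: 49.5
finger_force: 42.6
```

Run:
```python
from h import *
import pickle
w=cam('wrist');pickle.dump(w,open('w3.pkl','wb'));save(w,'w3.png',None,1.5)
s=manip.read_state();print(s['tool_pos'],s['eef_rot'],s['time'],s['force'],s['finger_gap'],w['C'])
```

```text
[560.51303216 -32.79165396 246.68386911] [1.79989892e+02 4.86974457e-02 1.67198333e+02] 3.9167 [ 0.51176912  0.13139125 -0.28268019] 49.0362785253234 [492.01323962 -17.28042949 364.33214971]
```

View pics/w3.png

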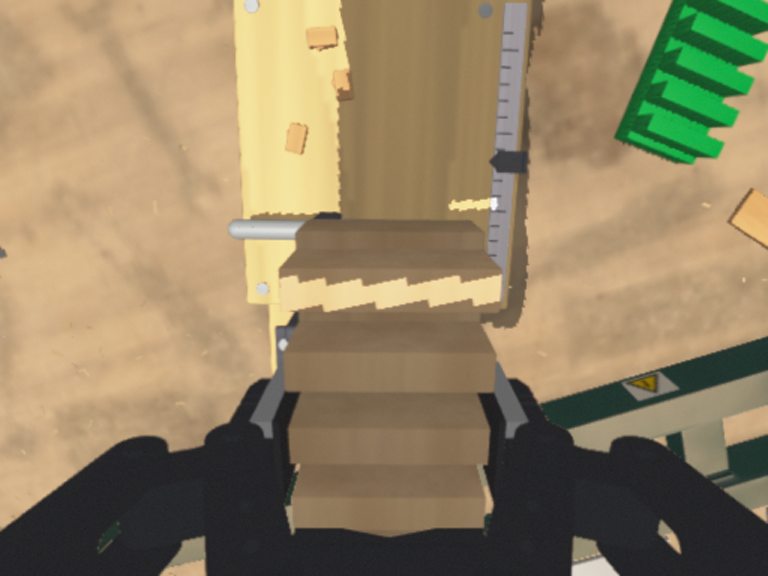

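The view shows the comb held and aligned. Chips are at (321,38), (342,85) and (296,139), the rider's pointer tip at (490,161), the cursor tip at (495,203), and the handle's right end at (232,230). The plate's far right corner is about (247,303).

Run:
```python
from h import *
import pickle
w=pickle.load(open('w3.pkl','rb'))
f=lambda p,z:ray(w,np.array(p)/1.5,z)
e=f([[236,20],[247,300]],16);d=e[1]-e[0];yaw=np.arctan2(-d[1],-d[0]);yaw=np.arctan2(d[1],d[0]);print('edge',e.round(1),np.degrees(yaw))
l=f([[533,20],[510,300]],16);dl=l[1]-l[0];print('left',l.round(1),np.degrees(np.arctan2(dl[1],dl[0])))
far=f([[247,303]],16)[0]
for y in (yaw,np.radians(-12.5)):
    ex=np.array([np.cos(y),np.sin(y)]);ey=np.array([-ex[1],ex[0]])
    O=far[:2]-102.5*ex+92.5*ey;print('O',O.round(1))
    J=lambda P:np.c_[(P[:,:2]-O)@ex,(P[:,:2]-O)@ey].round(1)
    print('chips',J(f([[321,38],[342,85],[296,139]],20)).tolist(),'mark',J(f([[490,161]],21.5)),'cur',J(f([[495,203]],21.5)),'hand end',J(f([[232,230]],54)),'comb bottom',J(f([[480,222]],f and 208)),J(l))
```

```text
edge [[ 397.5  -93.5   16. ]
 [ 573.3 -138.7   16. ]] -14.408121282484617
left [[437.9  86.   16. ]
 [613.9  42.8  16. ]] -13.80084684455915
O [499.1 -24.2]
chips [[-71.0, -39.0], [-43.9, -25.8], [-10.3, -55.1]] mark [[-0.4 70.4]] cur [[26.4 75.9]] hand end [[ 44.2 -89. ]] comb bottom [[13.2 33.2]] [[-86.7  91.6]
 [ 94.5  93.5]]
O [495.3 -26.8]
chips [[-69.2, -33.2], [-41.6, -20.9], [-9.0, -51.3]] mark [[ 5.1 73.7]] cur [[32.1 78.3]] hand end [[ 44.3 -87.1]] comb bottom [[17.5 36.1]] [[-80.5  97.8]
 [100.7  93.7]]
```

Call:
move_arm(series=[{"dx":-0.2,"dy":0.08,"dz":-0.05,"ax":0,"ay":0,"az":-0.03,"fingers":1},{"dx":-0.42,"dy":0.17,"dz":-0.15,"ax":0,"ay":0,"az":-0.03,"fingers":1},{"dx":-0.64,"dy":0.25,"dz":-0.3,"ax":0,"ay":0,"az":-0.03,"fingers":1},{"dx":-0.64,"dy":0.25,"dz":-0.55,"ax":0,"ay":0,"az":-0.03,"fingers":1},{"dx":-0.64,"dy":0.25,"dz":-0.75,"ax":0,"ay":0,"az":-0.03,"fingers":1},{"dx":-0.64,"dy":0.25,"dz":-0.9,"ax":0,"ay":0,"az":-0.03,"fingers":1}])

```text
time: 4.42
tool_pos: [463.9, 5.8, 110.0]
eef_rot: [180.0, 0.0, 165.9]
force: [-0.0, -0.3, -2.2]
finger_gap: 49.4
finger_force: 42.7
```

Call:
move_arm(series=[{"dx":0,"dy":0,"dz":-0.12,"ax":0,"ay":0,"az":0,"fingers":1},{"dx":0,"dy":0,"dz":-0.24,"ax":0,"ay":0,"az":0,"fingers":1},{"dx":0,"dy":0,"dz":-0.32,"ax":0,"ay":0,"az":0,"fingers":1},{"dx":0,"dy":0,"dz":-0.37,"ax":0,"ay":0,"az":0,"fingers":1},{"dx":0,"dy":0,"dz":-0.37,"ax":0,"ay":0,"az":0,"fingers":1}])

```text
time: 4.83
tool_pos: [464.5, 5.5, 54.9]
eef_rot: [180.0, -0.1, 165.9]
force: [-1.5, 0.4, -1.2]
finger_gap: 49.3
finger_force: 43.0
```

Call:
move_arm(series=[{"dx":-0.012,"dy":-0.05,"dz":0,"ax":0,"ay":0,"az":0,"fingers":1},{"dx":-0.025,"dy":-0.1,"dz":0,"ax":0,"ay":0,"az":0,"fingers":1},{"dx":-0.037,"dy":-0.15,"dz":0,"ax":0,"ay":0,"az":0,"fingers":1},{"dx":-0.05,"dy":-0.2,"dz":0,"ax":0,"ay":0,"az":0,"fingers":1},{"dx":-0.063,"dy":-0.25,"dz":0,"ax":0,"ay":0,"az":0,"fingers":1},{"dx":-0.075,"dy":-0.3,"dz":0,"ax":0,"ay":0,"az":0,"fingers":1},{"dx":-0.088,"dy":-0.35,"dz":0,"ax":0,"ay":0,"az":0,"fingers":1},{"dx":-0.1,"dy":-0.4,"dz":0,"ax":0,"ay":0,"az":0,"fingers":1},{"dx":-0.113,"dy":-0.45,"dz":0,"ax":0,"ay":0,"az":0,"fingers":1},{"dx":-0.125,"dy":-0.5,"dz":0,"ax":0,"ay":0,"az":0,"fingers":1},{"dx":-0.138,"dy":-0.55,"dz":0,"ax":0,"ay":0,"az":0,"fingers":1},{"dx":-0.15,"dy":-0.6,"dz":0,"ax":0,"ay":0,"az":0,"fingers":1},{"dx":-0.163,"dy":-0.65,"dz":0,"ax":0,"ay":0,"az":0,"fingers":1},{"dx":-0.175,"dy":-0.7,"dz":0,"ax":0,"ay":0,"az":0,"fingers":1},{"dx":-0.182,"dy":-0.73,"dz":0,"ax":0,"ay":0,"az":0,"fingers":1},{"dx":-0.182,"dy":-0.73,"dz":0,"ax":0,"ay":0,"az":0,"fingers":1}])

```text
time: 6.17
tool_pos: [437.4, -105.7, 55.9]
eef_rot: [-180.0, 0.1, 165.9]
force: [-0.1, -0.5, 8.2]
finger_gap: 49.3
finger_force: 43.9
```

Call:
move_arm(series=[{"dx":0,"dy":0,"dz":0.15,"ax":0,"ay":0,"az":0,"fingers":1},{"dx":0,"dy":0,"dz":0.35,"ax":0,"ay":0,"az":0,"fingers":1},{"dx":0.2,"dy":0.2,"dz":0.6,"ax":0,"ay":0,"az":-0.15,"fingers":1},{"dx":0.35,"dy":0.4,"dz":0.75,"ax":0,"ay":0,"az":-0.3,"fingers":1},{"dx":0.5,"dy":0.6,"dz":0.9,"ax":0,"ay":0,"az":-0.45,"fingers":1},{"dx":0.6,"dy":0.85,"dz":1,"ax":0,"ay":0,"az":-0.6,"fingers":1},{"dx":0.67,"dy":1,"dz":1,"ax":0,"ay":0,"az":-0.6,"fingers":1}])

```text
time: 6.75
tool_pos: [537.1, 42.3, 207.0]
eef_rot: [179.9, 0.1, 138.5]
force: [0.8, -0.6, -1.3]
finger_gap: 49.2
finger_force: 43.0
```

Run:
```python
from h import *
import pickle
t=cam('top');s=cam('scene');pickle.dump((s,t),open('ab2.pkl','wb'))
im=np.hstack([cv2.resize(c['pixels'][b[1]:b[3],b[0]:b[2],::-1],(400,400),interpolation=cv2.INTER_CUBIC) for c,b in((t,(220,140,330,250)),(s,(200,180,350,330)))])
cv2.imwrite('pics/x4.png',im)
```

```text
(no output)
```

View pics/x4.png

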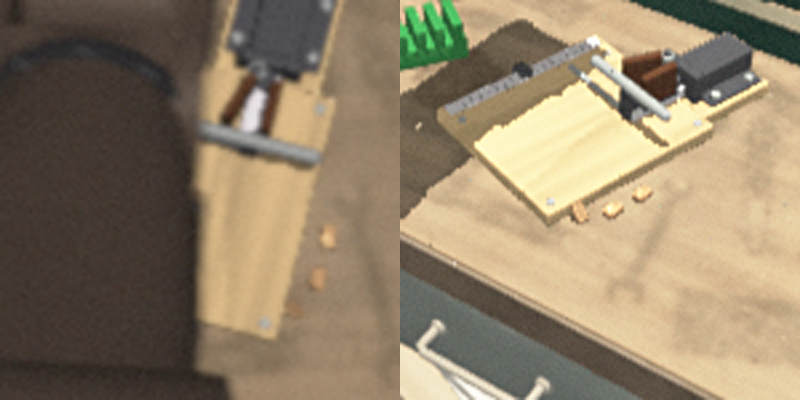

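The crops show all three chips off the plate on the right. One, at scene crop (580,212), lies close to the plate edge and may be leaning on it, so I will check it later. Now returning the comb.

Call:
move_arm(series=[{"dx":0,"dy":0.25,"dz":0,"ax":0,"ay":0,"az":-0.15,"fingers":1},{"dx":0,"dy":0.5,"dz":0,"ax":0,"ay":0,"az":-0.3,"fingers":1},{"dx":0,"dy":0.75,"dz":0,"ax":0,"ay":0,"az":-0.45,"fingers":1},{"dx":0,"dy":1,"dz":0,"ax":0,"ay":0,"az":-0.6,"fingers":1}])

```text
time: 7.18
tool_pos: [535.8, 190.0, 204.3]
eef_rot: [-180.0, -0.0, 112.0]
force: [0.9, -0.4, -0.5]
finger_gap: 49.3
finger_force: 43.0
```

Call:
move_arm(series=[{"dx":0,"dy":0.25,"dz":0,"ax":0,"ay":0,"az":-0.15,"fingers":1},{"dx":0.02,"dy":0.5,"dz":0,"ax":0,"ay":0,"az":-0.3,"fingers":1},{"dx":0.02,"dy":0.75,"dz":-0.1,"ax":0,"ay":0,"az":-0.45,"fingers":1},{"dx":0.02,"dy":1,"dz":-0.25,"ax":0,"ay":0,"az":-0.59,"fingers":1},{"dx":0.02,"dy":1,"dz":-0.45,"ax":0,"ay":0,"az":-0.59,"fingers":1},{"dx":0.02,"dy":1,"dz":-0.6,"ax":0,"ay":0,"az":-0.59,"fingers":1},{"dx":0.02,"dy":1,"dz":-0.7,"ax":0,"ay":0,"az":-0.59,"fingers":1}])

```text
time: 7.77
tool_pos: [538.1, 338.9, 96.5]
eef_rot: [-179.8, 0.1, 85.9]
force: [0.1, -0.2, -1.4]
finger_gap: 49.1
finger_force: 43.0
```

Call:
move_arm(series=[{"dx":0,"dy":0.05,"dz":-0.15,"ax":0,"ay":0,"az":0,"fingers":1},{"dx":0,"dy":0.08,"dz":-0.28,"ax":0,"ay":0,"az":0,"fingers":1},{"dx":0,"dy":0.08,"dz":-0.36,"ax":0,"ay":0,"az":0,"fingers":1},{"dx":0,"dy":0.08,"dz":-0.4,"ax":0,"ay":0,"az":0,"fingers":1},{"dx":0,"dy":0.08,"dz":-0.415,"ax":0,"ay":0,"az":0,"fingers":1},{"dx":0,"dy":0.08,"dz":-0.415,"ax":0,"ay":0,"az":0,"fingers":1}])

```text
time: 8.27
tool_pos: [539.1, 350.6, 38.1]
eef_rot: [-180.0, 0.0, 85.8]
force: [0.6, -0.2, -1.9]
finger_gap: 49.3
finger_force: 43.3
```

Call:
move_arm(series=[{"dx":0,"dy":0,"dz":-0.007,"ax":0,"ay":0,"az":0,"fingers":1},{"dx":0,"dy":0,"dz":-0.014,"ax":0,"ay":0,"az":0,"fingers":1},{"dx":0,"dy":0,"dz":-0.014,"ax":0,"ay":0,"az":0,"fingers":1}])

```text
time: 8.52
tool_pos: [539.4, 350.7, 37.9]
eef_rot: [180.0, -0.0, 85.8]
force: [-6.7, -4.6, 21.9]
finger_gap: 49.2
finger_force: 45.5
```

Call:
move_arm(series=[{"dx":0,"dy":0,"dz":0.01,"ax":0,"ay":0,"az":0,"fingers":1},{"dx":0,"dy":0,"dz":0.01,"ax":0,"ay":0,"az":0,"fingers":-1},{"dx":0,"dy":0,"dz":0.01,"ax":0,"ay":0,"az":0,"fingers":-1},{"dx":0,"dy":0,"dz":0.01,"ax":0,"ay":0,"az":0,"fingers":-1},{"dx":0,"dy":0,"dz":0.01,"ax":0,"ay":0,"az":0,"fingers":-1},{"dx":0,"dy":0,"dz":0.01,"ax":0,"ay":0,"az":0,"fingers":-1},{"dx":0,"dy":0,"dz":0.1,"ax":0,"ay":0,"az":0,"fingers":-1},{"dx":0,"dy":0,"dz":0.3,"ax":0,"ay":0,"az":0,"fingers":-1},{"dx":0,"dy":-0.1,"dz":0.55,"ax":0,"ay":0,"az":0.1,"fingers":-1},{"dx":0,"dy":-0.3,"dz":0.75,"ax":0,"ay":0,"az":0.25,"fingers":-1},{"dx":0,"dy":-0.5,"dz":0.9,"ax":0,"ay":0,"az":0.4,"fingers":-1},{"dx":0,"dy":-0.75,"dz":1,"ax":0,"ay":0,"az":0.55,"fingers":-1},{"dx":0,"dy":-1,"dz":1,"ax":0,"ay":0,"az":0.6,"fingers":-1}])

```text
time: 9.6
tool_pos: [539.9, 200.6, 189.6]
eef_rot: [179.6, 0.1, 113.3]
force: [0.8, -0.4, 0.4]
finger_gap: 85.2
finger_force: 0.0
```

Call:
move_arm(series=[{"dx":0,"dy":-0.25,"dz":0.1,"ax":0,"ay":0,"az":0.15,"fingers":-1},{"dx":0,"dy":-0.5,"dz":0.2,"ax":0,"ay":0,"az":0.3,"fingers":-1},{"dx":0,"dy":-0.75,"dz":0.3,"ax":0,"ay":0,"az":0.45,"fingers":-1},{"dx":0,"dy":-1,"dz":0.4,"ax":0,"ay":0,"az":0.6,"fingers":-1}])

```text
time: 9.93
tool_pos: [538.7, 51.4, 246.3]
eef_rot: [180.0, 0.0, 139.8]
force: [1.4, -0.5, -0.8]
finger_gap: 85.2
finger_force: 0.0
```

Call:
move_arm(series=[{"dx":0.04,"dy":-0.22,"dz":0,"ax":0,"ay":0,"az":0.15,"fingers":-1},{"dx":0.1,"dy":-0.45,"dz":0,"ax":0,"ay":0,"az":0.3,"fingers":-1},{"dx":0.18,"dy":-0.65,"dz":0,"ax":0,"ay":0,"az":0.45,"fingers":-1},{"dx":0.25,"dy":-0.73,"dz":0,"ax":0,"ay":0,"az":0.58,"fingers":-1},{"dx":0.25,"dy":-0.73,"dz":0,"ax":0,"ay":0,"az":0.58,"fingers":-1},{"dx":0.25,"dy":-0.73,"dz":0,"ax":0,"ay":0,"az":0.58,"fingers":-1}])

```text
time: 10.43
tool_pos: [576.6, -56.9, 245.0]
eef_rot: [180.0, -0.0, 165.4]
force: [-1.1, -0.5, -0.7]
finger_gap: 85.8
finger_force: 0.0
```

Run:
```python
from h import *
import pickle
w=cam('wrist');pickle.dump(w,open('w5.pkl','wb'));save(w,'w5.png',(50,0,450,300),2)
s=manip.read_state();print(s['tool_pos'],s['eef_rot'],s['time'],s['force'],s['finger_gap'],w['C'])
```

```text
[576.24631823 -56.08740423 244.939026  ] [ 1.79987884e+02 -1.62238126e-02  1.65439332e+02] 10.4833 [-0.20960488 -0.12456938  0.62926439] 85.4036903317284 [508.67200847 -38.49585692 362.61029195]
```

View pics/w5.png

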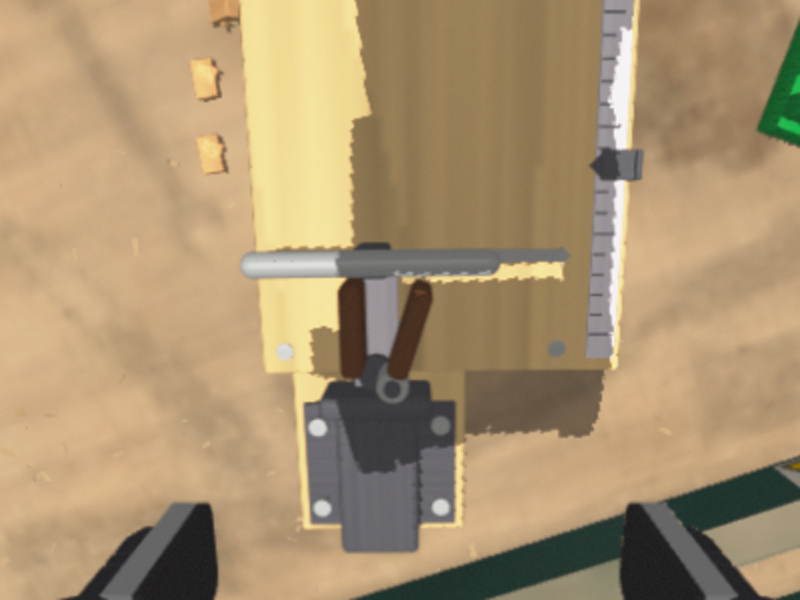

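The view shows the cursor tip at crop (567,255), the pointer tip at (592,166), the rod from (243,265) to (498,263), and the far plate corners at (267,372) and (617,370). Two chips lie flat on the bench. The third, at (224,10), sits by the plate edge and may be leaning.

Run:
```python
from h import *
import pickle
w=pickle.load(open('w5.pkl','rb'))
f=lambda p,z:ray(w,np.array(p)/2.+[50,0],z)
a=f([[267,372],[617,370]],16);d=a[1]-a[0];print('far edge',a.round(1),np.linalg.norm(d),np.degrees(np.arctan2(d[1],d[0]))-90)
for n,p in(('R',[[243,5],[267,370]]),('L',[[639,5],[617,368]])):
    e=f(p,16);d=e[1]-e[0];print(n,np.degrees(np.arctan2(d[1],d[0])))
y=np.radians(-14.3);ex=np.array([np.cos(y),np.sin(y)]);ey=np.array([-ex[1],ex[0]])
O=a[:,:2].mean(0)-102.5*ex;print('O',O)
J=lambda p,z:((f(p,z)[:,:2]-O)@np.c_[ex,ey]).round(1).tolist()
print('mark',J([[592,166]],21.5),'cur',J([[567,255]],21.5),'rod',J([[243,265],[498,263]],54))
print('grips: fixed',J([[352,280],[352,375]],68),'lever',J([[424,285],[398,378]],68),'sleeve front',J([[340,383],[430,383]],52))
print('chips',J([[224,10],[205,80],[211,153]],4),'edge of plate seen at bottom',J([[243,10]],16))
s=pickle.load(open('ab2.pkl','rb'))[0]
q=np.array([[580,212],[613,210],[643,194]],float);q=np.c_[(q[:,0]-400)*150/400+200,q[:,1]*150/400+180]
print('scene chips',((ray(s,q,4)[:,:2]-O)@np.c_[ex,ey]).round(1).tolist(),((ray(s,q,9)[:,:2]-O)@np.c_[ex,ey]).round(1).tolist())
u,v=q[0].astype(int);A=cv2.resize(s['pixels'][v-25:v+25,u-20:u+40,::-1],(480,400),interpolation=cv2.INTER_CUBIC)
im=w['pixels'][0:60,135:183,::-1];B=cv2.resize(im,(320,400),interpolation=cv2.INTER_CUBIC)
cv2.imwrite('pics/c6.png',np.hstack([A,B]))
```

```text
far edge [[ 575.6 -137.7   16. ]
 [ 620.3   39.2   16. ]] 182.42312086169815 -14.193830519214629
R -13.970720383891376
L -13.89997881427952
O [498.59859514 -23.95931332]
mark [[0.8, 70.6]] cur [[42.7, 60.7]] rod [[43.6, -90.1], [43.4, 23.3]]
grips: fixed [[48.9, -40.3], [90.8, -41.6]] lever [[51.2, -9.6], [92.3, -21.2]] sleeve front [[98.9, -49.0], [99.0, -6.8]]
chips [[-72.5, -104.2], [-41.3, -115.6], [-7.1, -115.2]] edge of plate seen at bottom [[-69.5, -92.3]]
scene chips [[-70.9, -101.2], [-45.0, -117.3], [-9.3, -117.7]] [[-74.0, -105.1], [-48.3, -121.1], [-12.8, -121.5]]
```

View pics/c6.png

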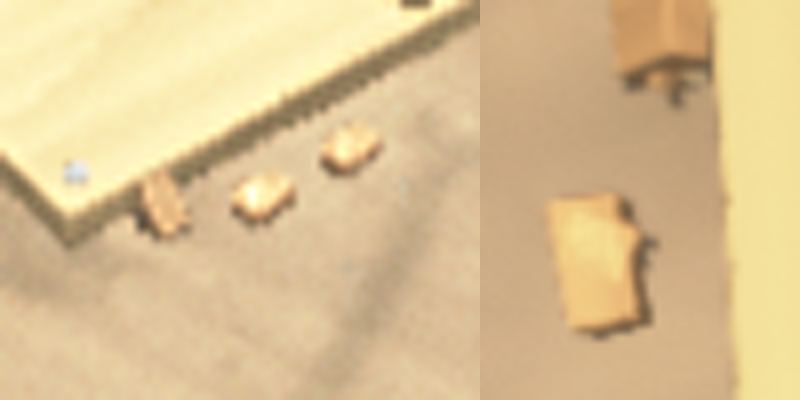

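The close crops show the third chip leaning on the plate's side. I will press it flat gently with the closed fingertips, which stay clear of the plate.

Call:
move_arm(grip_force=20, series=[{"dx":-0.2,"dy":-0.08,"dz":0,"ax":0,"ay":0,"az":0.005,"fingers":1},{"dx":-0.4,"dy":-0.16,"dz":0,"ax":0,"ay":0,"az":0.005,"fingers":1},{"dx":-0.65,"dy":-0.24,"dz":-0.1,"ax":0,"ay":0,"az":0.005,"fingers":1},{"dx":-0.9,"dy":-0.32,"dz":-0.2,"ax":0,"ay":0,"az":0.005,"fingers":1},{"dx":-1,"dy":-0.39,"dz":-0.4,"ax":0,"ay":0,"az":0.005,"fingers":1},{"dx":-1,"dy":-0.39,"dz":-0.65,"ax":0,"ay":0,"az":0.005,"fingers":1},{"dx":-1,"dy":-0.39,"dz":-0.9,"ax":0,"ay":0,"az":0.005,"fingers":1},{"dx":-1,"dy":-0.39,"dz":-0.9,"ax":0,"ay":0,"az":0.005,"fingers":1}])

```text
time: 11.15
tool_pos: [424.3, -113.3, 105.4]
eef_rot: [179.9, -0.5, 165.7]
force: [0.1, 0.2, -0.4]
finger_gap: 0.0
finger_force: 0.0
```

Call:
move_arm(series=[{"dx":-0.08,"dy":0,"dz":-0.1,"ax":0,"ay":0,"az":0,"fingers":1},{"dx":-0.11,"dy":0,"dz":-0.22,"ax":0,"ay":0,"az":0,"fingers":1},{"dx":-0.11,"dy":0,"dz":-0.34,"ax":0,"ay":0,"az":0,"fingers":1},{"dx":-0.11,"dy":0,"dz":-0.4,"ax":0,"ay":0,"az":0,"fingers":1},{"dx":-0.11,"dy":0,"dz":-0.4,"ax":0,"ay":0,"az":0,"fingers":1}])

```text
time: 11.57
tool_pos: [410.4, -114.4, 49.7]
eef_rot: [180.0, -0.1, 165.8]
force: [-0.7, -0.7, 0.3]
finger_gap: 0.4
finger_force: 0.0
```

Reachable, with no contact yet. Lowering slowly.

Call:
move_arm(series=[{"dx":0,"dy":0,"dz":-0.02,"ax":0,"ay":0,"az":0,"fingers":1},{"dx":0,"dy":0,"dz":-0.04,"ax":0,"ay":0,"az":0,"fingers":1},{"dx":0,"dy":0,"dz":-0.06,"ax":0,"ay":0,"az":0,"fingers":1},{"dx":0,"dy":0,"dz":-0.06,"ax":0,"ay":0,"az":0,"fingers":1}])

```text
time: 11.9
tool_pos: [410.4, -114.9, 40.8]
eef_rot: [180.0, 0.0, 165.8]
force: [0.2, -0.8, -0.5]
finger_gap: 0.0
finger_force: 0.0
```

Call:
move_arm(series=[{"dx":0,"dy":0,"dz":-0.015,"ax":0,"ay":0,"az":0,"fingers":1},{"dx":0,"dy":0,"dz":-0.03,"ax":0,"ay":0,"az":0,"fingers":1},{"dx":0,"dy":0,"dz":-0.045,"ax":0,"ay":0,"az":0,"fingers":1},{"dx":0,"dy":0,"dz":-0.045,"ax":0,"ay":0,"az":0,"fingers":1}])

```text
time: 12.23
tool_pos: [411.3, -115.8, 34.3]
eef_rot: [-180.0, 0.2, 165.8]
force: [-0.6, -7.6, 14.3]
finger_gap: -0.1
finger_force: 7.2
```

Call:
move_arm(series=[{"dx":-0.01,"dy":-0.03,"dz":0,"ax":0,"ay":0,"az":0,"fingers":1},{"dx":-0.02,"dy":-0.06,"dz":0,"ax":0,"ay":0,"az":0,"fingers":1},{"dx":-0.02,"dy":-0.09,"dz":0,"ax":0,"ay":0,"az":0,"fingers":1},{"dx":-0.02,"dy":-0.09,"dz":0,"ax":0,"ay":0,"az":0,"fingers":1}])

```text
time: 12.57
tool_pos: [407.2, -129.1, 33.7]
eef_rot: [180.0, -0.0, 165.8]
force: [0.3, -0.5, -0.6]
finger_gap: -0.2
finger_force: 0.0
```

Call:
move_arm(series=[{"dx":0,"dy":0,"dz":0.15,"ax":0,"ay":0,"az":0,"fingers":1},{"dx":0,"dy":0,"dz":0.4,"ax":0,"ay":0,"az":0,"fingers":1},{"dx":0,"dy":0,"dz":0.65,"ax":0,"ay":0,"az":0,"fingers":1},{"dx":0.15,"dy":0.05,"dz":0.85,"ax":0,"ay":0,"az":0,"fingers":-1},{"dx":0.35,"dy":0.12,"dz":1,"ax":0,"ay":0,"az":0,"fingers":-1},{"dx":0.6,"dy":0.15,"dz":1,"ax":0,"ay":0,"az":0,"fingers":-1},{"dx":0.85,"dy":0.2,"dz":1,"ax":0,"ay":0,"az":0,"fingers":-1},{"dx":0.95,"dy":0.25,"dz":1,"ax":0,"ay":0,"az":0,"fingers":-1},{"dx":0.95,"dy":0.25,"dz":1,"ax":0,"ay":0,"az":0,"fingers":-1}])

```text
time: 13.32
tool_pos: [552.3, -89.9, 183.5]
eef_rot: [180.0, 0.1, 165.9]
force: [-0.6, 0.6, -1.2]
finger_gap: 72.2
finger_force: 0.0
```

Run:
```python
from h import *
import pickle
w=cam('wrist');s=cam('scene');pickle.dump((w,s),open('w7.pkl','wb'))
q=manip.read_state();print(q['tool_pos'],q['eef_rot'])
A=cv2.resize(s['pixels'][225:300,220:310,::-1],(480,400),interpolation=cv2.INTER_CUBIC)
O=np.array([498.6,-24.]);y=np.radians(-14.1);ex=np.array([np.cos(y),np.sin(y)]);ey=np.array([-ex[1],ex[0]])
u=proj(w,[[*(O-72*ex-108*ey),4]])[0].astype(int);print(u)
x0,y0=max(u[0]-40,0),max(u[1]-50,0)
B=cv2.resize(w['pixels'][y0:y0+100,x0:x0+80,::-1],(320,400),interpolation=cv2.INTER_CUBIC)
cv2.imwrite('pics/c8.png',np.hstack([A,B]))
```

```text
[549.37813112 -90.54824353 183.18563756] [ 1.79995370e+02 -8.59931629e-02  1.65874775e+02]
[186   5]
```

View pics/c8.png

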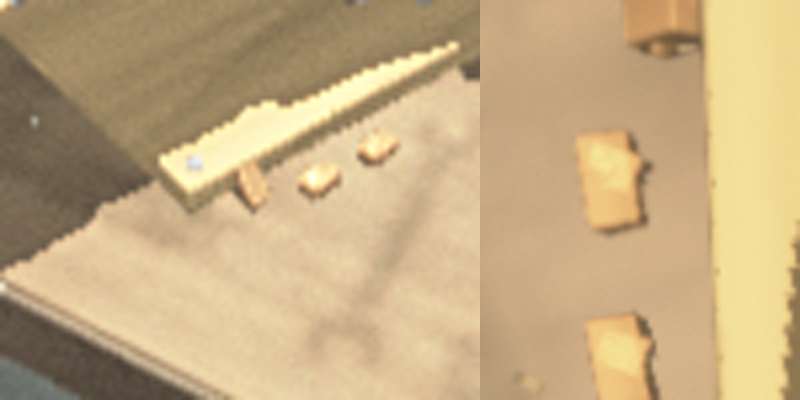

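The crops show the chip still leaning on the plate's side at scene crop (252,187). I have seconds to spare, so I will turn the gripper and lay the chip aside, locating it numerically.

Call:
move_arm(series=[{"dx":-0.12,"dy":-0.02,"dz":0,"ax":0,"ay":0,"az":-0.15,"fingers":0.3},{"dx":-0.24,"dy":-0.04,"dz":0,"ax":0,"ay":0,"az":-0.3,"fingers":0.3},{"dx":-0.36,"dy":-0.06,"dz":0,"ax":0,"ay":0,"az":-0.45,"fingers":0.3},{"dx":-0.48,"dy":-0.08,"dz":0,"ax":0,"ay":0,"az":-0.6,"fingers":0.3},{"dx":-0.6,"dy":-0.1,"dz":0,"ax":0,"ay":0,"az":-0.75,"fingers":0.3},{"dx":-0.72,"dy":-0.12,"dz":0,"ax":0,"ay":0,"az":-0.9,"fingers":0.3},{"dx":-0.8,"dy":-0.13,"dz":0,"ax":0,"ay":0,"az":-1,"fingers":0.3}])

```text
time: 14.0
tool_pos: [427.1, -110.6, 183.8]
eef_rot: [-180.0, -0.1, 120.4]
force: [1.5, 0.0, 0.9]
finger_gap: 29.7
finger_force: 0.0
```

Call:
move_arm(series=[{"dx":0,"dy":0,"dz":0,"ax":0,"ay":0,"az":-0.15,"fingers":0.3},{"dx":0,"dy":0,"dz":0,"ax":0,"ay":0,"az":-0.3,"fingers":0.3},{"dx":0,"dy":0,"dz":0,"ax":0,"ay":0,"az":-0.45,"fingers":0.3},{"dx":0,"dy":0,"dz":0,"ax":0,"ay":0,"az":-0.6,"fingers":0.3},{"dx":0,"dy":0,"dz":0,"ax":0,"ay":0,"az":-0.75,"fingers":0.3},{"dx":0,"dy":0,"dz":0,"ax":0,"ay":0,"az":-0.9,"fingers":0.3},{"dx":0,"dy":0,"dz":0,"ax":0,"ay":0,"az":-1,"fingers":0.3},{"dx":0,"dy":0,"dz":0,"ax":0,"ay":0,"az":-1,"fingers":0.3},{"dx":0,"dy":0,"dz":0,"ax":0,"ay":0,"az":-1,"fingers":0.3}])

```text
time: 14.75
tool_pos: [428.9, -110.6, 183.9]
eef_rot: [-180.0, -0.0, 75.9]
force: [-0.8, -0.5, 0.3]
finger_gap: 29.9
finger_force: 0.0
```

```bash
cat > chip.py <<'E'
from h import *
O=np.array([498.6,-24.]);y=np.radians(-14.1);ex=np.array([np.cos(y),np.sin(y)]);ey=np.array([-ex[1],ex[0]]);M=np.c_[ex,ey]
w=cam('wrist');q=manip.read_state();print(q['tool_pos'],q['eef_rot'],q['finger_gap'],q['time'])
hsv=cv2.cvtColor(w['pixels'],cv2.COLOR_RGB2HSV)
X=lambda a,b,z:[*(O+a*ex+b*ey),z]
print('jig box px',proj(w,[X(-95,-94,8),X(5,-94,8),X(5,-140,8),X(-95,-140,8)]).round())
poly=proj(w,[X(-100,-93.5,16),X(5,-93.5,16),X(5,-150,0),X(-100,-150,0)]).astype(np.int32)
roi=np.zeros(hsv.shape[:2],np.uint8);cv2.fillPoly(roi,[poly],1)
bench=np.median(hsv[roi>0],0);print('bench',bench)
m=(roi>0)&(hsv[...,1]>bench[1]+25)
m=cv2.morphologyEx(m.astype(np.uint8),cv2.MORPH_OPEN,np.ones((3,3)))
for c in cv2.findContours(m,0,2)[0]:
    if cv2.contourArea(c)>40:
        r=cv2.minAreaRect(c);b=cv2.boxPoints(r)
        print(np.round(r[0]),cv2.contourArea(c),'z4',((ray(w,[r[0]],4)[:,:2]-O)@M).round(1),'box z7',((ray(w,b,7)[:,:2]-O)@M).round(0).tolist())
E
python3 chip.py
```

```text
[ 429.0913824  -110.54473796  183.85202621] [-1.79981605e+02 -1.86622337e-03  7.59652002e+01] 29.842343217970335 14.8
jig box px [[203. 172.]
 [318. 172.]
 [316. 222.]
 [206. 222.]]
bench [ 16.  86. 119.]
[302. 194.] 218.0 z4 [[  -7.4 -115.4]] box z7 [[-16.0, -109.0], [0.0, -109.0], [1.0, -121.0], [-16.0, -121.0]]
[264. 194.] 217.0 z4 [[ -42.5 -115.4]] box z7 [[-51.0, -109.0], [-34.0, -109.0], [-34.0, -121.0], [-51.0, -121.0]]
[230. 182.] 168.0 z4 [[ -72.3 -103.9]] box z7 [[-78.0, -97.0], [-66.0, -97.0], [-66.0, -110.0], [-78.0, -110.0]]
```

Call:
move_arm(series=[{"dx":-0.187,"dy":0.024,"dz":-0.25,"ax":0,"ay":0,"az":0,"fingers":0.48},{"dx":-0.187,"dy":0.024,"dz":-0.5,"ax":0,"ay":0,"az":0,"fingers":0.48},{"dx":-0.187,"dy":0.024,"dz":-0.7,"ax":0,"ay":0,"az":0,"fingers":0.48},{"dx":-0.187,"dy":0.024,"dz":-0.85,"ax":0,"ay":0,"az":0,"fingers":0.48},{"dx":-0.187,"dy":0.024,"dz":-0.85,"ax":0,"ay":0,"az":0,"fingers":0.48}])

```text
time: 15.22
tool_pos: [400.2, -106.4, 53.4]
eef_rot: [-179.7, -0.1, 75.9]
force: [-0.6, 0.6, -0.0]
finger_gap: 22.3
finger_force: 0.0
```

Call:
move_arm(series=[{"dx":0,"dy":0,"dz":-0.05,"ax":0,"ay":0,"az":0,"fingers":0.48},{"dx":0,"dy":0,"dz":-0.1,"ax":0,"ay":0,"az":0,"fingers":0.48},{"dx":0,"dy":0,"dz":-0.14,"ax":0,"ay":0,"az":0,"fingers":0.48},{"dx":0,"dy":0,"dz":-0.17,"ax":0,"ay":0,"az":0,"fingers":0.48},{"dx":0,"dy":0,"dz":-0.17,"ax":0,"ay":0,"az":0,"fingers":0.48}])

```text
time: 15.63
tool_pos: [402.9, -108.4, 31.6]
eef_rot: [179.7, 0.1, 75.8]
force: [-4.3, -19.6, -1.3]
finger_gap: 22.1
finger_force: 10.0
```

Call:
move_arm(grip_force=20, series=[{"dx":-0.005,"dy":-0.027,"dz":0,"ax":0,"ay":0,"az":0,"fingers":0.48},{"dx":-0.005,"dy":-0.027,"dz":0,"ax":0,"ay":0,"az":0,"fingers":1},{"dx":-0.005,"dy":-0.027,"dz":0,"ax":0,"ay":0,"az":0,"fingers":1},{"dx":-0.005,"dy":-0.027,"dz":0,"ax":0,"ay":0,"az":0,"fingers":1},{"dx":-0.005,"dy":-0.027,"dz":0,"ax":0,"ay":0,"az":0,"fingers":1},{"dx":-0.005,"dy":-0.027,"dz":0,"ax":0,"ay":0,"az":0,"fingers":1}])

```text
time: 16.13
tool_pos: [401.4, -111.1, 31.3]
eef_rot: [179.9, 0.0, 75.8]
force: [-1.4, -7.0, 5.8]
finger_gap: 10.3
finger_force: 19.5
```

The chip is gripped at 10.3 mm. Drawing it away from the plate and letting it down.

Call:
move_arm(series=[{"dx":0,"dy":-0.03,"dz":0.02,"ax":0,"ay":0,"az":0,"fingers":1},{"dx":-0.02,"dy":-0.1,"dz":0.03,"ax":0,"ay":0,"az":0,"fingers":1},{"dx":-0.03,"dy":-0.17,"dz":0.03,"ax":0,"ay":0,"az":0,"fingers":1},{"dx":-0.03,"dy":-0.23,"dz":0.03,"ax":0,"ay":0,"az":0,"fingers":1},{"dx":-0.03,"dy":-0.23,"dz":0.015,"ax":0,"ay":0,"az":0,"fingers":1},{"dx":-0.03,"dy":-0.23,"dz":0.015,"ax":0,"ay":0,"az":0,"fingers":0.4},{"dx":-0.03,"dy":-0.23,"dz":0.015,"ax":0,"ay":0,"az":0,"fingers":0.4},{"dx":-0.03,"dy":-0.23,"dz":0.015,"ax":0,"ay":0,"az":0,"fingers":0.4},{"dx":-0.03,"dy":-0.23,"dz":0.2,"ax":0,"ay":0,"az":0,"fingers":0.4},{"dx":-0.03,"dy":-0.23,"dz":0.45,"ax":0,"ay":0,"az":0,"fingers":0.4},{"dx":0.05,"dy":-0.1,"dz":0.7,"ax":0,"ay":0,"az":0,"fingers":0.4},{"dx":0.1,"dy":0,"dz":0.95,"ax":0,"ay":0,"az":0,"fingers":0.4},{"dx":0.15,"dy":0,"dz":1,"ax":0,"ay":0,"az":0,"fingers":0.4},{"dx":0.15,"dy":0,"dz":1,"ax":0,"ay":0,"az":0,"fingers":0.4}])

```text
time: 17.3
tool_pos: [425.3, -110.3, 183.5]
eef_rot: [179.6, 0.1, 75.9]
force: [-0.4, -0.2, -0.6]
finger_gap: 26.1
finger_force: 0.0
```

```bash
python3 chip.py
```

```text
[ 423.91203679 -110.41582353  181.60237054] [1.79836046e+02 2.67362066e-02 7.59175993e+01] 25.721152618771207 17.35
jig box px [[206. 171.]
 [321. 171.]
 [318. 221.]
 [208. 221.]]
bench [ 16.  86. 119.]
[236. 212.] 203.5 z4 [[ -69.4 -132.3]] box z7 [[-75.0, -122.0], [-63.0, -122.0], [-63.0, -140.0], [-75.0, -140.0]]
[306. 194.] 222.5 z4 [[  -7.1 -115.3]] box z7 [[-16.0, -108.0], [1.0, -108.0], [1.0, -120.0], [-16.0, -120.0]]
[266. 194.] 210.0 z4 [[ -42.6 -115.3]] box z7 [[-51.0, -108.0], [-35.0, -108.0], [-35.0, -120.0], [-51.0, -120.0]]
```

All three chips now lie flat, clear of the plate. Next I turn back and go above the grip point with the fingers open.

Call:
move_arm(series=[{"dx":0.1,"dy":0.04,"dz":0,"ax":0,"ay":0,"az":0.15,"fingers":-1},{"dx":0.2,"dy":0.08,"dz":0,"ax":0,"ay":0,"az":0.3,"fingers":-1},{"dx":0.35,"dy":0.12,"dz":0,"ax":0,"ay":0,"az":0.45,"fingers":-1},{"dx":0.5,"dy":0.16,"dz":0,"ax":0,"ay":0,"az":0.6,"fingers":-1},{"dx":0.65,"dy":0.2,"dz":0,"ax":0,"ay":0,"az":0.75,"fingers":-1},{"dx":0.8,"dy":0.24,"dz":0,"ax":0,"ay":0,"az":0.9,"fingers":-1},{"dx":0.87,"dy":0.26,"dz":0,"ax":0,"ay":0,"az":1,"fingers":-1}])

```text
time: 17.93
tool_pos: [555.0, -71.6, 178.3]
eef_rot: [-179.9, -0.1, 121.2]
force: [-1.4, 0.5, -0.2]
finger_gap: 85.8
finger_force: 0.0
```

Call:
move_arm(series=[{"dx":0,"dy":0,"dz":0,"ax":0,"ay":0,"az":0.15,"fingers":-1},{"dx":0,"dy":0,"dz":0,"ax":0,"ay":0,"az":0.3,"fingers":-1},{"dx":0,"dy":0,"dz":0,"ax":0,"ay":0,"az":0.45,"fingers":-1},{"dx":0,"dy":0,"dz":0,"ax":0,"ay":0,"az":0.6,"fingers":-1},{"dx":0,"dy":0,"dz":0,"ax":0,"ay":0,"az":0.75,"fingers":-1},{"dx":0,"dy":0,"dz":0,"ax":0,"ay":0,"az":0.9,"fingers":-1},{"dx":0,"dy":0,"dz":0,"ax":0,"ay":0,"az":1,"fingers":-1},{"dx":0,"dy":0,"dz":0,"ax":0,"ay":0,"az":1,"fingers":-1},{"dx":0,"dy":0,"dz":0,"ax":0,"ay":0,"az":1,"fingers":-1}])

```text
time: 18.68
tool_pos: [553.2, -72.1, 179.1]
eef_rot: [180.0, -0.2, 165.6]
force: [0.3, -0.8, 0.3]
finger_gap: 85.5
finger_force: 0.0
```

Call:
move_arm(series=[{"dx":0.01,"dy":0.003,"dz":-0.2,"ax":0,"ay":0,"az":0,"fingers":-1},{"dx":0.01,"dy":0.003,"dz":-0.4,"ax":0,"ay":0,"az":0,"fingers":-1},{"dx":0.01,"dy":0.003,"dz":-0.52,"ax":0,"ay":0,"az":0,"fingers":-1},{"dx":0.01,"dy":0.003,"dz":-0.6,"ax":0,"ay":0,"az":0,"fingers":-1},{"dx":0.01,"dy":0.003,"dz":-0.68,"ax":0,"ay":0,"az":0,"fingers":-1},{"dx":0.01,"dy":0.003,"dz":-0.76,"ax":0,"ay":0,"az":0,"fingers":-1},{"dx":0.01,"dy":0.003,"dz":-0.84,"ax":0,"ay":0,"az":0,"fingers":-1},{"dx":0.01,"dy":0.003,"dz":-0.84,"ax":0,"ay":0,"az":0,"fingers":-1}])

```text
time: 19.35
tool_pos: [554.2, -71.3, 52.3]
eef_rot: [180.0, -0.2, 165.7]
force: [0.5, -0.2, 0.4]
finger_gap: 85.7
finger_force: 0.0
```

Call:
move_arm(series=[{"dx":-0.027,"dy":0.007,"dz":0,"ax":0,"ay":0,"az":0,"fingers":-1},{"dx":-0.054,"dy":0.014,"dz":0,"ax":0,"ay":0,"az":0,"fingers":-1},{"dx":-0.081,"dy":0.02,"dz":0,"ax":0,"ay":0,"az":0,"fingers":-1},{"dx":-0.108,"dy":0.027,"dz":0,"ax":0,"ay":0,"az":0,"fingers":-1},{"dx":-0.135,"dy":0.034,"dz":0,"ax":0,"ay":0,"az":0,"fingers":-1},{"dx":-0.162,"dy":0.041,"dz":0,"ax":0,"ay":0,"az":0,"fingers":-1},{"dx":-0.19,"dy":0.047,"dz":0,"ax":0,"ay":0,"az":0,"fingers":-1},{"dx":-0.217,"dy":0.054,"dz":0,"ax":0,"ay":0,"az":0,"fingers":-1},{"dx":-0.244,"dy":0.061,"dz":0,"ax":0,"ay":0,"az":0,"fingers":-1},{"dx":-0.27,"dy":0.068,"dz":0,"ax":0,"ay":0,"az":0,"fingers":-1},{"dx":-0.27,"dy":0.068,"dz":0,"ax":0,"ay":0,"az":0,"fingers":-1},{"dx":-0.27,"dy":0.068,"dz":0,"ax":0,"ay":0,"az":0,"fingers":-1}])

```text
time: 20.35
tool_pos: [514.7, -61.2, 55.0]
eef_rot: [180.0, -0.0, 165.8]
force: [2.9, -0.4, 1.9]
finger_gap: 85.2
finger_force: 1.4
```

```bash
cat > cur.py <<'E'
from h import *
O=np.array([498.6,-24.]);y=np.radians(-14.1);ex=np.array([np.cos(y),np.sin(y)]);ey=np.array([-ex[1],ex[0]]);M=np.c_[ex,ey]
q=manip.read_state();print(q['tool_pos'],q['force'],q['finger_gap'],'tool jig',((q['tool_pos'][:2]-O)@M).round(1))
X=lambda a,b,z:[*(O+a*ex+b*ey),z]
w=cam('wrist')
# rectified jig patch at z=21.5: x +30..-30 (rows), y 80..20 (cols), 0.5mm
xs=np.arange(30,-30,-.5);ys=np.arange(80,30,-.5)
P=np.array([[X(a,b,21.5) for b in ys] for a in xs]).reshape(-1,3)
uv=proj(w,P).reshape(len(xs),len(ys),2).astype(np.float32)
print('px range',uv.reshape(-1,2).min(0),uv.reshape(-1,2).max(0))
g=cv2.remap(cv2.cvtColor(w['pixels'],cv2.COLOR_RGB2GRAY),uv[...,0],uv[...,1],cv2.INTER_LINEAR)
np.save('g.npy',g)
print('cols y=',ys[::4]);
for i in range(0,len(xs),3): print('%6.1f'%xs[i],' '.join('%3d'%v for v in g[i,::4]))
E
python3 cur.py
```

```text
[514.72993396 -61.23647547  54.95407759] [ 2.90416475 -0.37864286  1.87346884] 85.24494718485985 tool jig [ 24.7 -32.2]
px range [386.86688 135.32732] [508.2169 258.7427]
cols y= [80. 78. 76. 74. 72. 70. 68. 66. 64. 62. 60. 58. 56. 54. 52. 50. 48. 46.
 44. 42. 40. 38. 36. 34. 32.]
  30.0 241 241 204 236 238 123 224 224 226 227 226 225 226 226 221 129 132 133 134 129 122 121 117 109 106
  28.5 242 242 241 243 240 124 224 224 226 227 226 225 226 226 212 129 132 134 133 127 122 114 106 107 107
  27.0 242 242 241 243 239 150 224 224 226 227 227 225 226 225 136 129 132 134 134 129 120 108 112 112 111
  25.5 242 242 241 243 241 141 224 224 226 227 226 226 226 226 152 128 133 134 134 129 115 113 114 117 115
  24.0 242 242 241 243 240 129 224 225 226 227 226 226 226 225 179 130 131 133 134 129 114 114 115 116 116
  22.5 242 238 230 227 234 122 224 225 226 227 226 225 226 226 215 131 132 134 133 128 113 111 113 114 114
  21.0 241 232 168 135 191 122 224 225 226 227 227 226 226 225 129 129 132 134 134 129 116 109 110 111 111
  19.5 242 242 241 242 240 141 224 224 226 227 227 226 226 226 133 12
[... 2761 characters left out ...]
27 226 227 226 133 130 132 130 125 123 122 122 124 124 126
 -21.0 241 242 242 244 242 135 226 225 227 229 227 226 226 192 132 130 132 130 125 123 122 122 124 124 127
 -22.5 242 241 241 244 241 134 225 224 226 228 227 226 226 183 132 130 133 130 125 123 122 122 124 125 126
 -24.0 241 242 241 244 242 121 225 224 227 229 224 226 226 226 132 132 131 132 126 123 122 122 124 125 127
 -25.5 241 242 241 244 241 122 225 224 227 228 136 225 226 227 131 131 131 130 126 123 122 122 123 125 126
 -27.0 241 235 217 219 204 135 225 224 227 177 134 224 227 164 131 131 132 130 125 123 123 123 124 124 125
 -28.5 241 239 228 230 192 139 226 225 227 176 134 222 226 150 131 131 133 131 125 124 122 122 123 125 125
```

Numerically, the cursor is at x≈7.5 mm and the pointer at about -1 mm. Drawing 8 mm further, then a finer reading.

Call:
move_arm(series=[{"dx":-0.018,"dy":0.004,"dz":0,"ax":0,"ay":0,"az":0,"fingers":-1},{"dx":-0.036,"dy":0.009,"dz":0,"ax":0,"ay":0,"az":0,"fingers":-1},{"dx":-0.052,"dy":0.013,"dz":0,"ax":0,"ay":0,"az":0,"fingers":-1},{"dx":-0.052,"dy":0.013,"dz":0,"ax":0,"ay":0,"az":0,"fingers":-1},{"dx":-0.052,"dy":0.013,"dz":0,"ax":0,"ay":0,"az":0,"fingers":-1}])

```text
time: 20.82
tool_pos: [506.9, -59.2, 54.8]
eef_rot: [180.0, -0.0, 165.8]
force: [2.4, -1.1, 2.6]
finger_gap: 85.5
finger_force: 1.5
```

```bash
sed -i 's/^print(.cols.*$/k=ys[10:60:2]; print("      "," ".join("%3d"%v for v in k))/; s/^for i in range.*/for i in range(36,88): print("%6.1f"%xs[i]," ".join("%3d"%v for v in g[i,10:60:2]))/' cur.py && python3 cur.py
```

```text
[506.85282588 -59.23323207  54.81965003] [ 2.41764824 -1.13855889  2.5673604 ] 85.48630531505812 tool jig [ 16.6 -32.2]
px range [385.11688 153.76485] [505.10223 273.82895]
        75  74  73  72  71  70  69  68  67  66  65  64  63  62  61  60  59  58  57  56  55  54  53  52  51
  12.0 184 151 151 204 162 133 187 225 225 224 225 227 227 228 227 226 226 226 226 226 227 227 188 131 130
  11.5 133 117 120 189 164 143 219 225 225 225 225 226 227 227 227 227 226 226 226 226 227 226 194 132 131
  11.0 138 136 150 204 170 147 221 224 225 225 226 227 227 227 227 227 226 226 227 227 226 226 201 134 129
  10.5 186 194 207 235 176 149 221 225 225 225 226 226 227 228 227 227 226 226 226 226 227 227 213 143 131
  10.0 222 241 241 239 173 148 223 225 225 224 226 227 227 227 227 226 226 226 226 227 227 227 224 162 130
   9.5 241 243 243 241 164 139 224 224 225 225 225 226 227 228 227 227 227 226 226 226 227 227 225 170 130
   9.0 243 244 243 241 162 141 223 225 225 225 226 227 227 228 227 227 226 226 227 227 227 226 225 173 130
   8.5 243 244 243 241 163 136 221 224 225 225 226 226 227 228 227 226 
[... 4043 characters left out ...]
25 227 227 228 228 227 227 226 226 227 227 227 196 131 131
 -11.0 243 244 244 242 172 126 163 220 225 224 226 227 228 228 228 227 227 226 227 227 228 227 202 132 131
 -11.5 243 244 244 242 171 138 207 224 225 225 226 227 228 228 228 227 227 226 227 227 227 227 205 133 131
 -12.0 243 244 244 242 166 143 218 225 225 224 226 227 228 228 228 227 227 226 226 227 227 227 210 135 131
 -12.5 243 244 244 242 160 138 220 225 225 225 225 227 228 228 228 227 227 227 226 227 227 227 212 136 130
 -13.0 243 244 243 242 167 139 221 225 226 225 225 227 227 228 228 227 227 226 226 227 227 224 192 136 131
 -13.5 243 244 243 242 173 141 217 225 225 225 225 227 228 229 228 227 227 227 226 226 227 195 148 132 130
```

The reading puts the cursor tip at about -0.4 and the pointer at about +0.3. I ease back 0.7 mm and squeeze.

Call:
move_arm(grip_force=35, series=[{"dx":0.0045,"dy":-0.001,"dz":0,"ax":0,"ay":0,"az":0,"fingers":-1},{"dx":0.0045,"dy":-0.001,"dz":0,"ax":0,"ay":0,"az":0,"fingers":-1},{"dx":0.0045,"dy":-0.001,"dz":0,"ax":0,"ay":0,"az":0,"fingers":-0.5},{"dx":0.0045,"dy":-0.001,"dz":0,"ax":0,"ay":0,"az":0,"fingers":-0.2},{"dx":0.0045,"dy":-0.001,"dz":0,"ax":0,"ay":0,"az":0,"fingers":0.1},{"dx":0.0045,"dy":-0.001,"dz":0,"ax":0,"ay":0,"az":0,"fingers":0.4},{"dx":0.0045,"dy":-0.001,"dz":0,"ax":0,"ay":0,"az":0,"fingers":1},{"dx":0.0045,"dy":-0.001,"dz":0,"ax":0,"ay":0,"az":0,"fingers":1},{"dx":0.0045,"dy":-0.001,"dz":0,"ax":0,"ay":0,"az":0,"fingers":1},{"dx":0.0045,"dy":-0.001,"dz":0,"ax":0,"ay":0,"az":0,"fingers":1}])

```text
time: 21.7
tool_pos: [508.0, -61.6, 55.4]
eef_rot: [-179.9, 0.1, 165.8]
force: [-2.7, -26.2, 9.0]
finger_gap: 26.9
finger_force: 39.3
```

```bash
python3 cur.py | awk 'NR<4 || ($1<5 && $1>-6)'
```

```text
[507.99344989 -61.63203786  55.40904314] [ -2.6759243  -26.20538854   8.97722528] 26.88309797602803 tool jig [ 18.3 -34.2]
px range [389.35428 149.76546] [509.7578  270.13647]
        75  74  73  72  71  70  69  68  67  66  65  64  63  62  61  60  59  58  57  56  55  54  53  52  51
   4.5 101  88 141 230 163 130 168 221 225 224 225 226 227 227 227 222 208 205 186 211 196 195 190 160 132
   4.0 101 102  85 194 171 140 200 222 224 224 225 226 227 227 226 216 205 207 200 199 148 147 144 120 116
   3.5 103 106  86 124 164 144 215 224 225 224 225 226 227 227 222 210 206 209 211 197 118 116 116 112 112
   3.0 104 106  99  83 147 145 219 224 225 224 224 226 227 225 216 206 208 211 212 201 117 112 112 112 112
   2.5 104 105 105  86 109 142 222 225 224 225 225 226 227 223 209 206 209 211 211 205 120 111 111 112 112
   2.0 103 106 105 100  80 132 221 224 224 224 225 227 227 217 206 208 210 212 211 208 136 110 110 111 111
   1.5 102 106 104 103  85 113 216 224 224 225 225 226 227 213 207 210 212 212 210 207 163 110 111 111 111
   1.0 103 105 104 104  95  91 198 213 223 225 225 226 227 217 208 2
[... 729 characters left out ...]
25 226 227 227 227 227 222 162 108 109 122 120 120 119 117
  -3.0 100  84  57  59  94 118 136 179 191 223 225 226 227 227 227 227 225 187 119 119 132 137 134 128 126
  -3.5  89  68  56  76 113 121 136 212 217 224 226 227 227 227 227 227 226 217 163 135 150 184 172 132 129
  -4.0  74  60  60 102 123 122 136 214 224 225 225 226 227 228 228 227 226 225 210 187 193 219 206 135 129
  -4.5  63  60  96 136 130 122 135 210 224 224 225 226 227 228 228 227 226 226 225 221 222 226 216 136 130
  -5.0  59  67 178 203 143 125 150 214 224 224 225 226 227 227 227 227 226 226 226 227 227 227 220 138 130
  -5.5  57  64 223 237 152 132 192 221 224 224 225 226 227 227 228 227 226 226 226 227 227 227 223 140 129
```

The lever is shut, with a gap of 26.9 mm against about 27.8 expected for this gripper's bias. The leg eased back, leaving the cursor at about 1.4. I trim it and relieve the side load.

Call:
move_arm(series=[{"dx":-0.005,"dy":-0.004,"dz":0,"ax":0,"ay":0,"az":0,"fingers":1},{"dx":-0.0095,"dy":-0.008,"dz":0,"ax":0,"ay":0,"az":0,"fingers":1},{"dx":-0.0095,"dy":-0.008,"dz":0,"ax":0,"ay":0,"az":0,"fingers":1},{"dx":-0.0095,"dy":-0.008,"dz":0,"ax":0,"ay":0,"az":0,"fingers":1},{"dx":-0.0095,"dy":-0.008,"dz":0,"ax":0,"ay":0,"az":0,"fingers":1}])

```text
time: 22.17
tool_pos: [506.8, -61.6, 55.4]
eef_rot: [-180.0, 0.1, 165.8]
force: [1.3, -11.1, 9.4]
finger_gap: 27.3
finger_force: 41.2
```

```bash
python3 cur.py | awk 'NR<4 || ($1<5 && $1>-6)'
```

```text
[506.77527825 -61.57594454  55.40077737] [  1.28340763 -11.11140638   9.38564796] 27.28604386300461 tool jig [ 17.1 -34.5]
px range [389.44675 152.44974] [509.55615 272.26892]
        75  74  73  72  71  70  69  68  67  66  65  64  63  62  61  60  59  58  57  56  55  54  53  52  51
   4.5 102  84 178 185 165 128 158 222 225 225 224 226 227 227 227 227 222 217 224 226 227 227 226 224 193
   4.0 101 100  96 159 167 136 189 222 224 224 225 226 227 227 227 227 217 205 210 225 226 225 223 222 210
   3.5 101 105  86 124 169 141 213 224 224 225 225 226 227 227 227 224 210 203 179 218 215 213 209 210 202
   3.0 102 106 100  93 150 144 215 224 225 224 225 226 227 227 226 220 206 206 179 205 175 172 167 166 162
   2.5 103 106 105  90 105 141 218 224 224 224 225 226 227 227 224 212 206 209 204 204 129 121 119 120 118
   2.0 104 106 106 101  78 126 220 225 225 225 224 226 227 227 219 206 207 210 212 211 146 112 111 112 112
   1.5 104 105 106 104  87 104 218 224 224 225 225 226 227 226 212 204 208 211 215 217 172 111 111 112 111
   1.0 103 105 104 104  96  85 202 218 224 224 225 226 227 222 207 2
[... 729 characters left out ...]
25 226 227 227 227 224 209 200 165 181 181 143 109 110 109
  -3.0 100  82  60  58  92 120 134 157 201 224 224 226 227 227 227 226 213 184 128 134 138 128 106 107 106
  -3.5  92  66  56  69 111 121 136 205 219 224 224 226 227 227 227 227 219 164 104 104 120 118 114 115 113
  -4.0  78  59  61  99 121 122 137 217 224 224 225 227 227 227 227 227 224 173 110 107 128 128 127 127 125
  -4.5  67  58  90 161 134 122 138 213 224 224 225 226 227 227 227 227 226 214 159 121 133 133 135 130 129
  -5.0  61  62 148 225 157 126 155 212 225 225 225 227 228 228 227 227 226 225 215 142 137 138 157 132 130
  -5.5  58  63 211 240 165 132 192 221 225 224 225 226 227 227 228 227 226 226 225 160 161 167 209 139 130
```

The cursor is at about 0.2 and the pointer at about 0.3, so they are level. The lever is shut and held, so I hand in.

```bash
python3 -c "
from rig import manip
print(manip.job_done())"
```

```text
the job is handed in; nothing more can be done
None
```

I handed the job in at about 22 s with the chips off the plate, the comb back on the bench, and the lever held shut with the cursor about 0.1 mm from the pointer by the camera. One chip had caught on the plate's side, so I lifted it clear by hand after putting the comb down.

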